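# Lock out the bench punch, sweep its bed, put it back on line

## Task

Pull the knob on the lockout box straight out until it seats in its on detent, no further, and let go of it. With the knob left seated there, hold the bench brush in the gripper and sweep both offcuts off the punch bed into its tray, never touching them with the gripper. Then stand the brush bristles down on the worktop beside the punch, push the knob back in fully home, and leave the tape roll, flux tin and screwdriver where they are.

Things in the scene. Friction and masses are not known exactly. Their poses are not given: they have to be found in the camera images.
- lockout_box: Grey control station with a sloped face, fixed to the worktop, foot 120 x 106 mm, 107 mm high. Origin: on the worktop near its middle, z up. The face (92 mm along the slope, 94 mm along y) is 25 degrees from level and looks up and to the box's -x: normal n = (-0.423, 0, 0.906) in the box frame. The knob slides along n from the face's middle (-0.008, 0, 0.087) m.
- knob_grip (a point): Middle of the black fluted knob head, on its axis; the point's z axis is n, the pull direction, its y axis the box's y. Head: round, 41 mm across, 24 mm thick; home, this point is 30 mm above the sloped face and the head's underside 18 mm. Below it an 18 mm neck, and on the face a collar 34 mm across, 4 mm high. Grasp with the tool along -n.
- lockout_knob (a joint): Knob travel, m: 0 home, outer stop 0.044; 1.5 N friction, stays where left. On detent: at an unseen travel of 0.014 to 0.026, new each time. Pulling, drag rises to 4-6 N some 9 mm before it, is gone 6 mm before it, then the knob draws itself out; seated it resists 8-11 N either way. Past it the knob is over-pulled and must be pushed back. To push home: 8-11 N first, then little until the stop.
- lock_pin (a joint): Brass tell-tale pin, 9 mm thick, in the sloped face, 34 mm up the slope and 34 mm to the box's +y from the knob axis: its height over the face, m. Nearly flush (0) only while the knob is seated in its on detent, else 0.004 to 0.009 proud.
- punch_bed: Bench punch, fixed. Origin on the worktop, z up. Steel bed top 40 mm high, x -0.08 to 0.08, y -0.06 to 0.09 m in its frame; rear head at x 0.082 to 0.106, 70 mm high, punch bar above it up to 98 mm. Along the bed's -y side an open aluminium tray: x -0.082 to 0.082, y -0.16 to -0.06, floor 3 mm up, walls 22 mm high, 3 mm thick. The bed has no rim: its -y edge drops into the tray.
- tray_centre (a point): Middle of the tray floor, at (0, -0.110, 0.003) m of the punch_bed frame, same axes.
- bench_brush: Wooden brush with a D handle, standing free on its dark firm bristles: 130 mm long (own x), 36 wide (y), 84 high, about 250 g. Origin: middle of the bristle ends, z up. Handle bar along x: 96 long, 20 wide, z 0.060 to 0.084, on posts at x -0.040 and 0.040; below the bar it is open down to the wooden back at z = 0.038.
- angle_offcut: Aluminium L-angle offcut, 60 (own y) x 30 x 26 mm, 120 g, lying free on the bed. Origin: middle of its underside.
- channel_offcut: Aluminium U-channel offcut, 60 (own y) x 32 x 22 mm, 120 g, open upwards, lying free on the bed. Origin: middle of its underside.
- tape_roll: Bystander: roll of tape, 62 mm across, 19 mm high. Origin: middle of its underside.
- flux_tin: Bystander: round tin, 52 mm across, 19 mm high. Origin: middle of its underside.
- screwdriver: Bystander: screwdriver, 193 mm long (own y), 27 mm thick. Origin: middle of its underside.
Things that resemble listed ones, but are neither listed nor needed, are in the scene too. What is shaped like the channel_offcut but orange is not meant.

How it is judged:
On the way, in this order (a step that is already met when the one before it is completed fails the run):
1. the knob is pulled out, seated in its on detent (tell-tale pin down), and let go (value of joint lockout_knob above 0.01 m and value of joint lock_pin below 0.002 m and contact force between each of the arm, the fingers and lockout_box below 0.2 N), for 0.4 s.
2. both offcuts are in the tray, with the knob still seated in its on detent (value of joint lockout_knob above 0.01 m and value of joint lock_pin below 0.002 m and x of angle_offcut in the frame of punch_bed between -0.082 and 0.082 m and y of angle_offcut in the frame of punch_bed between -0.16 and -0.06 m and height (world z) of each of angle_offcut, channel_offcut below 0.037 m and linear speed of each of angle_offcut, channel_offcut below 0.05 m/s and x of channel_offcut in the frame of punch_bed between -0.082 and 0.082 m and y of channel_offcut in the frame of punch_bed between -0.16 and -0.06 m), for 0.2 s.
3. the knob is pushed fully home (value of joint lockout_knob below 0.003 m), for 0.2 s.
At the end, for the whole second after the job is handed in: The knob is home (within 3 mm of its inner stop); both offcuts lie at rest in the tray (their origins within its walls and below 37 mm above the worktop); the brush stands on its bristles on the worktop (within 0.2 rad of upright), at rest, outside the tray (value of joint lockout_knob below 0.003 m and x of angle_offcut in the frame of punch_bed between -0.082 and 0.082 m and y of angle_offcut in the frame of punch_bed between -0.16 and -0.06 m and height (world z) of each of angle_offcut, channel_offcut below 0.037 m and linear speed of each of angle_offcut, channel_offcut below 0.05 m/s and x of channel_offcut in the frame of punch_bed between -0.082 and 0.082 m and y of channel_offcut in the frame of punch_bed between -0.16 and -0.06 m and height (world z) of bench_brush below 0.012 m and angle between bench_brush's own z axis and vertical below 0.2 rad and linear speed of bench_brush below 0.02 m/s and horizontal distance between bench_brush and tray_centre above 0.06 m); the robot touches nothing.
It fails at once if the gripper or arm touched an offcut (contact force between any of the fingers, the arm and angle_offcut above 0.3 N or contact force between any of the fingers, the arm and channel_offcut above 0.3 N).
It fails at once if the tape roll, flux tin or screwdriver was moved by more than 30 mm (distance of any of tape_roll, flux_tin, screwdriver from where it was at the start of the episode above 0.03 m).
It also fails if it takes over 72 s, if anything falls off the work surface, if the arm or the gripper's body presses on something with over 40 N, if the wrist force passes 120 N, or if a joint passes its speed limit or range.

## Robot

A 7-joint arm with a two-finger parallel gripper is mounted at the origin on a cart in front of the work surface, level with it; the furniture and walls round the work are solid. World frame = base frame: x ahead of the robot, y to its left, z up, the work surface at z = 0. Lengths are in m, angles in rad, forces in N, time in s.
With the tool pointing down it reaches from about 0.425 to 0.875 m from the base axis. Payload 8.4 kg.
Tool frame: the origin (TCP) lies midway between the tips of the shut fingers; the grasp point (between the pads) lies robot.tcp_to_grasp behind it (robot.tcp_to_grasp is the distance from the TCP to the grasp point, in m); z points along the fingers, y is the line along which they close (so a half turn about z gives the same grasp; the last joint's range is limited). The gripper opens to 87 mm and grips with 3 to 60 N. Pads are 19 mm wide; open, the fingers measure 117 mm over their backs; the gripper's body (75 mm by 190 mm) begins 51 mm behind the grasp point.
Start: joints at [-1.307, 0.333, 0.04, 1.465, -0.013, 1.343, -0.059], TCP at [0.231, 0.608, 0.223] pointing down, gripper open.
Joint ranges: [-2.58, 2.58], [-0.38, 2.09], [-1.3, 1.39], [0.25, 2.4], [-1.5, 4.64], [0.08, 2.09], [-2.65, 2.65]. Speed limits (rad/s): [2.22, 2.22, 2.79, 2.79, 3.14, 3.14, 3.14].

## Interface

Orientations are given as a unit quaternion [x, y, z, w].
In Python, from cell import robot gives the robot as it stands.
- The arm moves only by the shell command python3 -m jog 'ROWS' [FORCE]. ROWS is JSON, one flat list of numbers, 7 for each row, row after row: the shift along the world's x, y, z in mm, then the turn, a rotation vector about the world's x, y, z in degrees, then the finger opening in mm, from 0 to 87. In form: [tx, ty, tz, ax, ay, az, gripper, tx, ty, tz, ax, ay, az, gripper, ...]. A call has 1 to 12 rows; each row is the pose to reach, as a shift and turn from the pose commanded when the call began; what a row does not reach only later rows make up. A row lasts 1/12 s, in which the tool goes at most 41.7 mm and 7.16 degrees, less where a joint would pass 70% of its speed; a pose out of reach is approached as far as the arm can. A call with a gripper value outside its range is refused whole. The fingers move at their own pace and stop on an object; FORCE is the grip in N (left out, the last holds). Time passes only in rows, so rows that repeat a pose let the fingers close. It gives the time, the measured TCP pose, the force, the opening and the grip force at its end, in the units of the state.
- robot.read_state(): the state, without advancing time (a new reading comes with each control period).
- robot.camera(name): name is "scene" or "top" or "wrist"; returns the picture (400x640x3 uint8, blue, green, red); there is no depth.
- robot.calibration(name): a dict with "intrinsics" (3x3 intrinsics, pixels), "eye" and "orientation" of the camera in the world. Camera axes: x right, y down, z forward; pixel columns grow to the right and rows downward; lengths in m; the calibration is good to about 2 mm. The wrist camera is an equidistant fisheye: a pixel r from the principal point sees the ray r / f radians off the axis. A picture is of the moment at which its call begins: read the wrist's pose just before it. calibration takes no time and is no camera call; for the wrist camera it gives the pose at the moment of the call.
- robot.hand_in(): hands the job in; it is judged then, once.
The state is a dict: "clock": time; "joint_pos": joint angles; "joint_vel": joint speeds; "effort": joint torques, N m; "tool_pos": TCP position; "orientation": TCP orientation; "wrist_force": force on the tool from outside, world axes, zero at the start; "torque": the same for the moment, N m; "finger_gap": finger opening in m; "grip_force": force on a finger pad.
Only numpy, scipy, OpenCV 4.12 (cv2) and the standard library are available. Lean on these libraries where they do the work, as an engineer would, in place of code of your own. Each camera call takes 0.05 s, during which the arm holds its last target. There are 200 camera calls.

## Working session

There is one attempt and no reset: what is moved stays moved. The work goes in short steps, Python scripts to look and compute and a shell command to move; the robot and the scene stay as the last step left them, time stands still between calls to the robot, and variables do not carry over. Pictures are saved under pics/ and viewed, at most 10 in all, crops included, and the job is handed in when it is done.

```bash
ls; mkdir -p pics; python3 - <<'E'
from cell import robot
import cv2
print(robot.read_state(), robot.tcp_to_grasp)
for n in("scene","top"):
    cv2.imwrite(f"pics/{n}0.png",robot.camera(n)); print(n,robot.calibration(n))
E
```

```text
pics
{'clock': 0.0, 'joint_pos': array([-1.30722168,  0.33391753,  0.03984533,  1.46625795, -0.01337311,
        1.34328029, -0.05854969]), 'joint_vel': array([-0.00042718,  0.00087978,  0.0012243 , -0.00112085,  0.00149351,
       -0.00257562, -0.00024502]), 'effort': array([-5.20117828e-04, -6.56345272e+01,  1.33473124e+00, -4.03796732e+01,
       -5.98726468e-02,  4.46064072e-02,  8.59753118e-05]), 'tool_pos': array([0.23052256, 0.60726048, 0.22166111]), 'orientation': array([ 1.80410851e-01,  9.83591016e-01, -7.94693617e-04, -8.17682660e-05]), 'wrist_force': array([ 0.28507714,  0.59439203, -0.42714009]), 'torque': array([-0.03202759,  0.00132482,  0.05063006]), 'grip_force': 0.0, 'finger_gap': 0.08691379241351854} 0.0187
scene {'intrinsics': array([[433.07551203,   0.        , 319.58479953],
       [  0.        , 433.07551203, 193.77536328],
       [  0.        ,   0.        ,   1.        ]]), 'eye': array([-0.11233704, -0.71365146,  0.53915228]), 'orientation': array([ 0.7788624 , -0.32699421,  0.19865959, -0.49697335])}
top {'intrinsics': array([[482.5637496 ,   0.        , 319.23247966],
       [  0.        , 482.5637496 , 199.76824179],
       [  0.        ,   0.        ,   1.        ]]), 'eye': array([ 0.35545392, -0.02268047,  1.32003941]), 'orientation': array([ 0.71213325, -0.69754326,  0.05136414, -0.06050911])}
```

View pics/scene0.png

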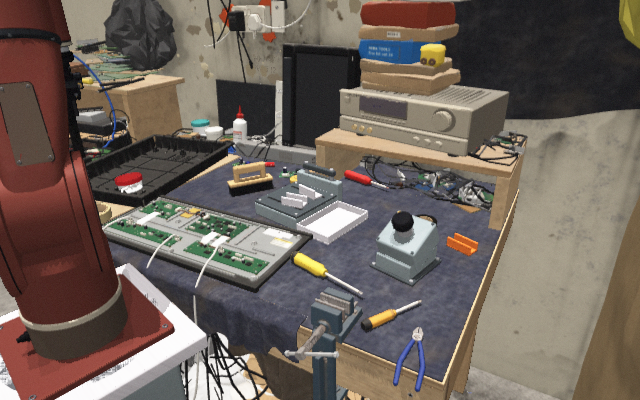

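View pics/top0.png

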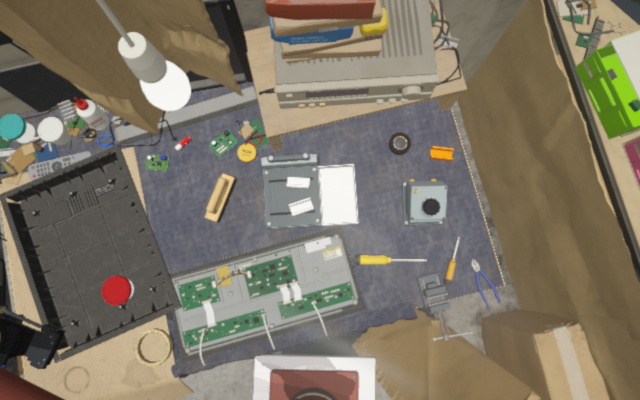

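The top view shows the brush at (220,198), punch bed at (292,190), tray at (338,195) and box at (428,203) with the knob at (431,206). The tape roll is at (399,143), the flux tin at (247,152) and the screwdriver at (392,260). The two aluminium offcuts are at (298,182) and (301,206). The orange channel at (442,153) is not meant. Next I'll confirm these in an enlarged crop.

```bash
cat > h.py <<'E'
import numpy as np, cv2
from cell import robot
from scipy.spatial.transform import Rotation as R
def px2w(name,u,v,z,cal=None):
    c=cal or robot.calibration(name);K=c["intrinsics"]
    d=R.from_quat(c["orientation"]).apply([(u-K[0,2])/K[0,0],(v-K[1,2])/K[1,1],1])
    return c["eye"]+d*(z-c["eye"][2])/d[2]
def w2px(name,p):
    c=robot.calibration(name);q=R.from_quat(c["orientation"]).inv().apply(np.atleast_2d(p)-c["eye"])
    return (q@c["intrinsics"].T)[:,:2]/q[:,2:]
E
python3 - <<'E'
import cv2,numpy as np
t=cv2.imread("pics/top0.png")
a=cv2.resize(t[150:235,200:362],None,fx=4.9,fy=4.9,interpolation=3)[:300*2]
b=cv2.resize(t[170:230,395:455],(0,0),fx=5,fy=5,interpolation=3) 
cv2.imwrite("pics/c1.png",a)
s=cv2.imread("pics/scene0.png")
c=cv2.resize(s[200:290,360:450],(0,0),fx=4,fy=4,interpolation=3)
o=np.zeros((360,800,3),np.uint8); o[:300,:300]=b; o[:360,320:680]=c
cv2.imwrite("pics/c2.png",o)
E
```

```text
(no output)
```

View pics/c1.png

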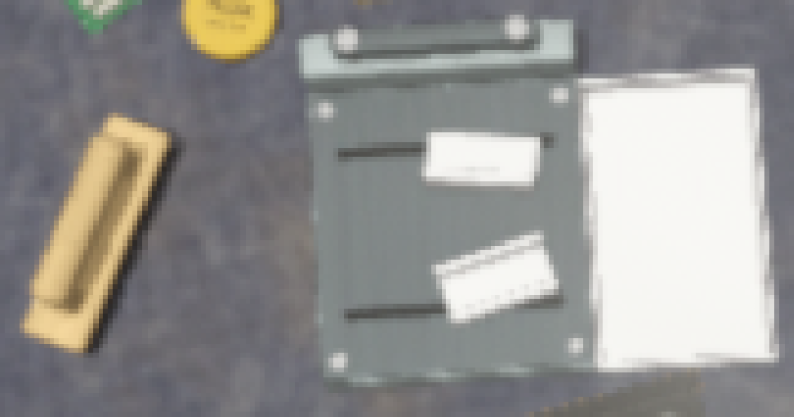

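View pics/c2.png

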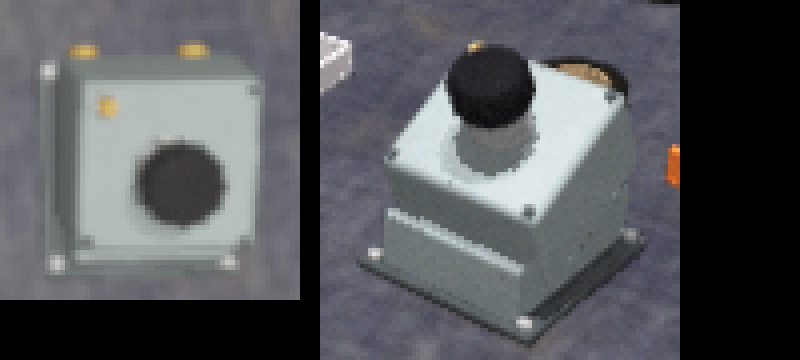

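```bash
cat > loc.py <<'E'
from h import *
from scipy.optimize import least_squares
def crop(s,u0,v0,pts): return [((x+.5)/s-.5+u0,(y+.5)/s-.5+v0) for x,y in pts]
def tri(obs):
    return least_squares(lambda p:np.concatenate([w2px(n,p)[0]-q for n,q in obs]),[.5,-.2,.1])
for nm,a,b in(("knob",(180,186),(490-320,86)),("pin",(107,106),(475-320,46))):
    r=tri([("top",crop(5,395,170,[a])[0]),("scene",crop(4,360,200,[b])[0])]);print(nm,r.x.round(4),r.fun.round(2))
P=lambda s,u,v,pts,z:np.array([px2w("top",*q,z) for q in crop(s,u,v,pts)])
f=P(5,395,170,[(48,72),(56,263),(229,262)],.006)
print("boxbolts",f.round(4), "yaw",np.degrees(np.arctan2(*(f[0]-f[1])[1::-1])))
t=P(4.9,200,150,[(580,80),(755,68),(775,360),(598,370)],.022)
print("tray",t.round(4))
loc=np.array([[.082,-.06],[.082,-.16],[-.082,-.16],[-.082,-.06]])
def fit(loc,w):
    g=lambda p:(np.c_[np.cos(p[2])*loc[:,0]-np.sin(p[2])*loc[:,1],np.sin(p[2])*loc[:,0]+np.cos(p[2])*loc[:,1]]+p[:2]-w[:,:2]).ravel()
    r=least_squares(g,[.5,0,0]);return r.x,r.fun
px,res=fit(loc,t);print("punch",px.round(4),np.degrees(px[2]),res.round(4))
sc=P(4.9,200,150,[(325,109),(559,95),(338,361),(575,345)],.04)
c,s=np.cos(px[2]),np.sin(px[2]);inv=lambda w:(w[:,:2]-px[:2])@np.array([[c,-s],[s,c]])
print("screws in punch",inv(sc).round(3).tolist())
for n,q in(("o1",[(427,132),(541,138),(534,186),(425,180)]),("o2",[(435,268),(541,234),(558,292),(454,322)])):
    w=P(4.9,200,150,q,.06);print(n,inv(w).round(3).tolist())
b=P(4.9,200,150,[(112,113),(178,132),(88,352),(22,332)],.038)
bl=np.array([[.065,.018],[.065,-.018],[-.065,-.018],[-.065,.018]])
bx,res=fit(bl,b);print("brush",bx.round(4),np.degrees(bx[2]),res.round(4))
E
python3 loc.py
```

```text
knob [ 0.5367 -0.2869  0.1164] [ 0.65 -0.58 -0.67  0.15]
pin [ 0.5768 -0.2506  0.1109] [ 0.18 -0.16 -0.2   0.05]
boxbolts [[ 0.614  -0.2374  0.006 ]
 [ 0.5078 -0.2412  0.006 ]
 [ 0.5103 -0.3354  0.006 ]] yaw 2.0005701159779288
tray [[ 0.6569  0.0019  0.022 ]
 [ 0.6657 -0.0963  0.022 ]
 [ 0.5009 -0.109   0.022 ]
 [ 0.4934 -0.0116  0.022 ]]
punch [0.5704 0.0559 0.0807] 4.621737404024736 [ 0.      0.0008 -0.0007 -0.0007  0.0006 -0.0012  0.0001  0.0011]
screws in punch [[0.07, 0.081], [0.07, -0.049], [-0.071, 0.08], [-0.07, -0.049]]
o1 [[0.049, 0.024], [0.042, -0.038], [0.016, -0.032], [0.023, 0.026]]
o2 [[-0.026, 0.023], [-0.011, -0.035], [-0.043, -0.042], [-0.056, 0.015]]
brush [ 0.5628  0.264  -0.3305] -18.93680356857319 [ 0.0006 -0.0012 -0.0011  0.002  -0.0005  0.0009  0.001  -0.0018]
```

```bash
cat >> h.py <<'E'
BOX=np.array([.5578,-.2862,0]);RB=R.from_euler("z",1.8,degrees=True)
N=RB.apply([-.423,0,.906]);N/=np.linalg.norm(N);GRIP=BOX+RB.apply([-.0207,0,.1142])
def go(tcp,z,y):
    s=robot.read_state();z=np.array(z,float);y=np.array(y,float)
    x=np.cross(y,z);T=R.from_matrix(np.c_[x,y,z]);C=R.from_quat(s["orientation"])
    print("t",((tcp-s["tool_pos"])*1e3).round(1),"turn",np.degrees((T*C.inv()).as_rotvec()).round(1),"q",s["joint_pos"].round(2),"clk",s["clock"])
E
python3 -m jog '[100,-100,40,0,0,0,87, 200,-200,40,0,0,0,87, 270,-300,40,0,0,0,87, 270,-300,40,0,0,0,87, 270,-300,40,0,0,0,87, 270,-300,40,0,0,0,87, 270,-300,40,0,0,0,87, 270,-300,40,0,0,0,87, 270,-300,40,0,0,0,87, 270,-300,40,0,0,0,87]' 
python3 -c "
from h import *
go(GRIP+.06*N,-N,RB.apply([0,1,0]))"
```

```text
clock: 0.93
tool_pos: [0.5028, 0.304, 0.2628]
orientation: [0.182, 0.983, -0.0, 0.0]
wrist_force: [1.2, 0.6, 0.1]
finger_gap: 0.0868
grip_force: 0.0
t [   8.9 -591.6  -94.2] turn [ -4.2 -24.8  22.4] q [-0.86  0.19  0.28  1.58 -0.05  1.39  0.63] clk 0.9333
```

```bash

python3 -m jog '[0,-100,0,-1,-6,6,87, 0,-300,0,-2,-12,11,87, 5,-590,-30,-4,-24.8,22.4,87, 9,-592,-30,-4.2,-24.8,22.4,87, 9,-592,-30,-4.2,-24.8,22.4,87, 9,-592,-30,-4.2,-24.8,22.4,87, 9,-592,-30,-4.2,-24.8,22.4,87, 9,-592,-30,-4.2,-24.8,22.4,87, 9,-592,-30,-4.2,-24.8,22.4,87, 9,-592,-30,-4.2,-24.8,22.4,87, 9,-592,-30,-4.2,-24.8,22.4,87, 9,-592,-30,-4.2,-24.8,22.4,87]' 
python3 -c "
from h import *
go(GRIP+.06*N,-N,RB.apply([0,1,0]))"
```

```text
clock: 1.93
tool_pos: [0.5071, -0.1941, 0.2378]
orientation: [-0.016, 0.976, 0.003, 0.217]
wrist_force: [0.5, 0.1, 0.2]
finger_gap: 0.0872
grip_force: 0.0
t [  4.7 -93.5 -69.2] turn [ 0.1 -0.  -0.1] q [-0.53 -0.33  0.78  2.08  0.13  0.89  1.82] clk 1.9333
```

```bash

python3 -m jog '[3,-60,-20,0,0,0,87, 5,-94,-40,0,0,0,87, 5,-94,-69,0,0,0,87, 5,-94,-69,0,0,0,87, 5,-94,-69,0,0,0,87, 5,-94,-69,0,0,0,87]' 
python3 -c "
from h import *
im=robot.camera('wrist');cv2.imwrite('pics/w1.png',im)
go(GRIP-.0187*N,-N,RB.apply([0,1,0]))"
```

```text
clock: 2.43
tool_pos: [0.5128, -0.2848, 0.1686]
orientation: [-0.017, 0.976, 0.003, 0.215]
wrist_force: [0.4, 0.8, 0.7]
finger_gap: 0.0873
grip_force: 0.0
t [ 31.6  -2.2 -72.1] turn [ 0.1 -0.1 -0.2] q [-0.78 -0.16  1.32  2.06 -0.13  0.76  2.25] clk 2.4833
```

View pics/w1.png

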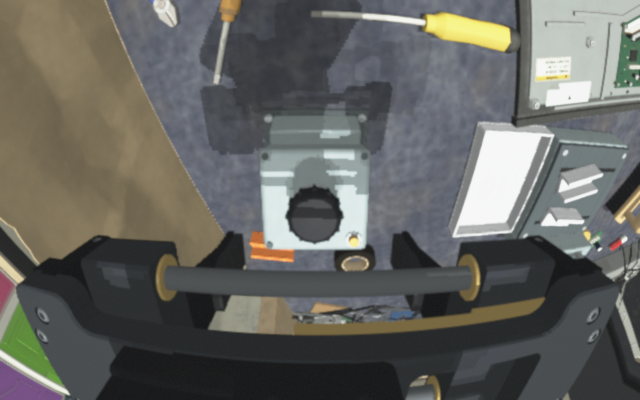

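The wrist view shows the fluted knob at (314,215) centred between the fingers, with the brass pin at (353,240). I'll make half the approach and watch q3.

```bash

python3 -m jog '[8,-1,-18,0,0,0,87, 16,-2,-36,0,0,0,87, 16,-2,-36,0,0,0,87]' 
python3 -c "
from h import *
go(GRIP-.0187*N,-N,RB.apply([0,1,0]))"
```

```text
clock: 2.73
tool_pos: [0.5319, -0.2847, 0.1333]
orientation: [-0.019, 0.976, 0.005, 0.218]
wrist_force: [0.0, 2.0, 1.0]
finger_gap: 0.0872
grip_force: 0.0
t [ 13.1  -1.9 -36. ] turn [-0.1  0.1 -0.5] q [-0.55  0.15  1.22  2.07 -0.62  0.76  2.65] clk 2.7333
```

q7 is at its limit, so I'll back off and take the half-turn grasp instead.

```bash

python3 -m jog '[-8,1,18,0,0,0,87, -20,1,44,0,0,0,87, -24,1,52,3,0,-6.3,87, -24,1,52,34,1,-72.5,87, -24,1,52,34,1,-72.5,87, -24,1,52,34,1,-72.5,87, -24,1,52,34,1,-72.5,87, -24,1,52,34,1,-72.5,87, -24,1,52,34,1,-72.5,87, -24,1,52,34,1,-72.5,87, -24,1,52,34,1,-72.5,87, -24,1,52,34,1,-72.5,87]' 
python3 -m jog '[0,0,0,34,1,-72.5,87, 0,0,0,34,1,-72.5,87, 0,0,0,34,1,-72.5,87, 0,0,0,34,1,-72.5,87, 0,0,0,34,1,-72.5,87, 0,0,0,34,1,-72.5,87, 0,0,0,34,1,-72.5,87, 0,0,0,34,1,-72.5,87, 0,0,0,34,1,-72.5,87, 0,0,0,34,1,-72.5,87, 0,0,0,34,1,-72.5,87, 0,0,0,34,1,-72.5,87]' 
python3 -c "
from h import *
go(GRIP+.06*N,-N,-RB.apply([0,1,0]))"
```

```text
clock: 3.73
tool_pos: [0.5057, -0.2855, 0.1863]
orientation: [0.545, 0.81, 0.129, 0.176]
wrist_force: [0.2, 0.6, -0.1]
finger_gap: 0.0873
grip_force: 0.0
clock: 4.73
tool_pos: [0.5057, -0.2856, 0.1863]
orientation: [0.938, 0.269, 0.213, 0.054]
wrist_force: [0.1, 0.1, 0.4]
finger_gap: 0.0869
grip_force: 0.0
t [  6.   -2.1 -17.7] turn [ 12.8   0.8 -27.4] q [-0.27 -0.08  0.85  2.05 -0.27  0.79 -0.26] clk 4.7333
```

```bash

python3 -m jog '[0,0,0,12.8,0.8,-27.4,87, 0,0,0,12.8,0.8,-27.4,87, 0,0,0,12.8,0.8,-27.4,87, 0,0,0,12.8,0.8,-27.4,87, 0,0,0,12.8,0.8,-27.4,87, 6,-2,-18,12.8,0.8,-27.4,87, 6,-2,-18,12.8,0.8,-27.4,87]' 
python3 -c "
from h import *
go(GRIP-.0187*N,-N,-RB.apply([0,1,0]))"
```

```text
clock: 5.32
tool_pos: [0.5111, -0.2871, 0.1657]
orientation: [0.976, 0.02, 0.215, -0.003]
wrist_force: [-0.2, 0.8, -1.5]
finger_gap: 0.0869
grip_force: 0.0
t [ 33.9   0.5 -68.4] turn [ 0.2 -0.2 -0.5] q [-0.24 -0.02  0.84  2.06 -0.35  0.77 -0.71] clk 5.3167
```

```bash

python3 -m jog '[8,0,-17,0,0,0,87, 17,0,-34,0,0,0,87, 25,0,-51,0,0,0,87, 34,0,-69,0,0,0,87, 34,0,-69,0,0,0,87, 34,0,-69,0,0,0,87]' 
python3 -c "
from h import *
go(GRIP-.0187*N,-N,-RB.apply([0,1,0]))"
python3 -m jog '[0,0,0,0,0,0,60, 0,0,0,0,0,0,45, 0,0,0,0,0,0,36, 0,0,0,0,0,0,36, 0,0,0,0,0,0,36, 0,0,0,0,0,0,36]' 20
python3 -c "
from h import *
s=robot.read_state();print(s['wrist_force']@N)
go(GRIP-.0187*N,-N,-RB.apply([0,1,0]))"

```

```text
clock: 5.82
tool_pos: [0.5446, -0.2878, 0.0976]
orientation: [0.977, 0.019, 0.214, -0.003]
wrist_force: [0.7, -0.5, 0.5]
finger_gap: 0.087
grip_force: 0.0
t [ 0.4  1.2 -0.4] turn [ 0.1 -0.3 -0.4] q [-0.19  0.19  0.82  2.07 -0.65  0.68 -0.48] clk 5.8167
clock: 6.32
tool_pos: [0.545, -0.2885, 0.0984]
orientation: [0.976, 0.018, 0.216, -0.003]
wrist_force: [-0.2, -0.5, -0.3]
finger_gap: 0.0554
grip_force: 0.0
-0.18916130843866352
t [-0.   1.9 -1.2] turn [ 0.1 -0.1 -0.2] q [-0.19  0.19  0.82  2.07 -0.65  0.68 -0.48] clk 6.3167
```

```bash

python3 -m jog '[0,1,0,0,0,0,36, 0,1,0,0,0,0,36, 0,1,0,0,0,0,36, 0,1,0,0,0,0,36, 0,1,0,0,0,0,36]' 20
python3 -m jog '[-0.6,0,1.4,0,0,0,36, -1.3,0,2.7,0,0,0,36, -1.3,0,2.7,0,0,0,36]'
python3 -m jog '[-0.6,0,1.4,0,0,0,36, -1.3,0,2.7,0,0,0,36, -1.3,0,2.7,0,0,0,36]'

```

```text
clock: 6.73
tool_pos: [0.545, -0.2866, 0.0978]
orientation: [0.976, 0.018, 0.215, -0.003]
wrist_force: [-0.7, 4.4, 1.3]
finger_gap: 0.0399
grip_force: 20.0
clock: 6.98
tool_pos: [0.5438, -0.2866, 0.1004]
orientation: [0.976, 0.018, 0.215, -0.003]
wrist_force: [2.0, 3.8, -2.3]
finger_gap: 0.0402
grip_force: 20.0
clock: 7.23
tool_pos: [0.5425, -0.2866, 0.1031]
orientation: [0.976, 0.018, 0.215, -0.003]
wrist_force: [2.9, 4.3, -2.6]
finger_gap: 0.0398
grip_force: 20.0
```

```bash

for i in 1 2; do
python3 -m jog '[-0.6,0,1.4,0,0,0,36, -0.6,0,1.4,0,0,0,36]' | egrep 'pos|force'
done
```

```text
tool_pos: [0.5419, -0.2867, 0.1044]
wrist_force: [3.9, 3.3, -4.2]
grip_force: 20.1
tool_pos: [0.5413, -0.2867, 0.1058]
wrist_force: [3.0, 3.9, -5.1]
grip_force: 20.1
```

```bash

python3 -m jog '[-0.6,0,1.4,0,0,0,36, -0.6,0,1.4,0,0,0,36]' | egrep 'pos|force'
python3 -m jog '[-0.6,0,1.4,0,0,0,36, -0.6,0,1.4,0,0,0,36]' | egrep 'pos|force'

```

```text
tool_pos: [0.5406, -0.2867, 0.1072]
wrist_force: [2.6, 3.3, -2.8]
grip_force: 20.0
tool_pos: [0.5399, -0.2868, 0.1087]
wrist_force: [1.5, 5.2, -1.6]
grip_force: 20.0
```

```bash

python3 -m jog '[-0.6,0,1.4,0,0,0,36, -0.6,0,1.4,0,0,0,36]' | egrep 'pos|force'
python3 -m jog '[-0.6,0,1.4,0,0,0,36, -0.6,0,1.4,0,0,0,36]' | egrep 'pos|force'

```

```text
tool_pos: [0.5392, -0.2868, 0.1103]
wrist_force: [-0.9, 5.3, 0.6]
grip_force: 20.0
tool_pos: [0.5385, -0.2868, 0.1118]
wrist_force: [-3.6, 7.3, 5.2]
grip_force: 19.9
```

The force has changed sign, so the knob is drawing itself out. I'll release it now.

```bash

python3 -m jog '[0,0,0,0,0,0,60, 0,0,0,0,0,0,87, 0,0,0,0,0,0,87, 0,0,0,0,0,0,87, 0,0,0,0,0,0,87, 0,0,0,0,0,0,87, 0,0,0,0,0,0,87]'
python3 - <<'E'
from h import *
s=robot.camera('scene')
a=cv2.resize(s[195:285,360:450],(0,0),fx=4,fy=4,interpolation=3)
w=robot.camera('wrist')[100:300,200:440]
o=np.zeros((400,800,3),np.uint8);o[:360,:360]=a;o[:367,360:800]=cv2.resize(w,(440,367),interpolation=3)
cv2.imwrite('pics/k1.png',o)
E
```

```text
clock: 8.82
tool_pos: [0.5387, -0.2878, 0.1118]
orientation: [0.976, 0.017, 0.216, -0.003]
wrist_force: [0.3, -0.6, -0.3]
finger_gap: 0.0785
grip_force: 0.0
```

View pics/k1.png

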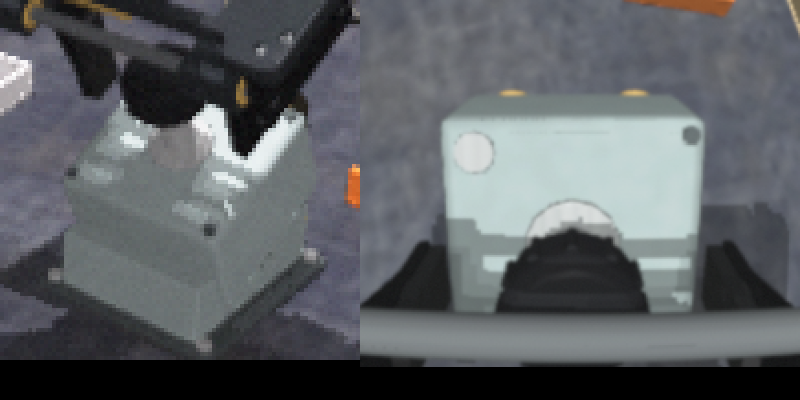

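In the wrist crop the pin's bezel at (474,153) shows no brass standing proud. I'll retreat along the axis and check it clearly.

```bash

python3 -m jog '[-8,0,18,0,0,0,87, -17,0,36,0,0,0,87, -25,0,54,0,0,0,87, -34,0,72,0,0,0,87, -34,0,90,0,0,0,87, -34,0,90,0,0,0,87]'
python3 - <<'E'
from h import *
t=robot.camera('top'); s=robot.camera('scene')
w=robot.camera('wrist');cv2.imwrite('pics/full_w2.png',w)
cv2.imwrite('pics/full_s2.png',s)
o=np.zeros((600,800,3),np.uint8)
o[:400,:400]=cv2.resize(s[190:290,355:455],(400,400),interpolation=3)
o[:400,400:]=cv2.resize(w[100:200,270:370],(400,400),interpolation=3)
cv2.imwrite('pics/k2.png',o)
b=np.array([BOX+RB.apply([-.008+.034*.906,.034,.087+.034*.423])+N*h for h in(0,.007)])
print('pin px scene',w2px('scene',b).round(1).tolist())
print('knob px by travel',w2px('scene',[GRIP+N*h for h in(0,.014,.018,.022,.026)]).round(1).tolist())
go([.5628,.264,.18],[0,0,-1],[-np.sin(np.radians(-18.9)),np.cos(np.radians(-18.9)),0])
E
```

```text
clock: 9.42
tool_pos: [0.506, -0.2888, 0.2059]
orientation: [0.976, 0.017, 0.218, -0.002]
wrist_force: [0.9, -0.5, 0.5]
finger_gap: 0.0869
grip_force: 0.0
pin px scene [[399.0, 214.8], [398.4, 212.7]]
knob px by travel [[401.5, 222.2], [400.2, 217.6], [399.9, 216.3], [399.5, 215.0], [399.1, 213.7]]
t [ 58.1 551.3 -21.5] turn [-34.6   5.3 155.7] q [-0.27 -0.09  0.85  2.03 -0.24  0.83 -0.82] clk 9.5667
```

View pics/k2.png

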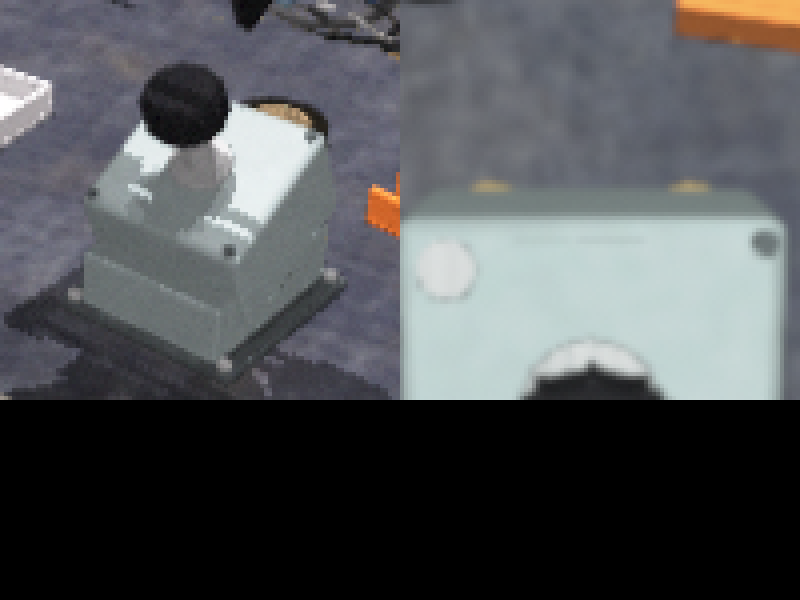

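The pin is sunk (no brass visible) and the knob head at scene (401,216) corresponds to about 19 mm of travel, so it is seated. Next is the brush.

```bash

python3 -m jog '[58,100,20,-34.6,5.3,155.7,87, 58,200,20,-34.6,5.3,155.7,87, 58,300,20,-34.6,5.3,155.7,87, 58,400,20,-34.6,5.3,155.7,87, 58,551,20,-34.6,5.3,155.7,87, 58,551,20,-34.6,5.3,155.7,87, 58,551,20,-34.6,5.3,155.7,87, 58,551,20,-34.6,5.3,155.7,87, 58,551,20,-34.6,5.3,155.7,87, 58,551,20,-34.6,5.3,155.7,87, 58,551,20,-34.6,5.3,155.7,87, 58,551,20,-34.6,5.3,155.7,87]'
python3 - <<'E'
from h import *
go([.5628,.264,.16],[0,0,-1],[-np.sin(np.radians(-18.9)),np.cos(np.radians(-18.9)),0])
E
```

```text
clock: 10.57
tool_pos: [0.559, 0.206, 0.2191]
orientation: [0.706, 0.696, 0.13, -0.002]
wrist_force: [2.2, -0.6, -0.1]
finger_gap: 0.0872
grip_force: 0.0
t [  3.8  58.  -59.1] turn [-15.8   2.4  71.5] q [-0.75  0.05  0.41  1.84 -0.15  1.03 -0.3 ] clk 10.5667
```

```bash

python3 -m jog '[4,30,0,-15.8,2.4,71.5,87, 4,58,-59,-15.8,2.4,71.5,87, 4,58,-59,-15.8,2.4,71.5,87, 4,58,-59,-15.8,2.4,71.5,87, 4,58,-59,-15.8,2.4,71.5,87, 4,58,-59,-15.8,2.4,71.5,87, 4,58,-59,-15.8,2.4,71.5,87, 4,58,-59,-15.8,2.4,71.5,87, 4,58,-59,-15.8,2.4,71.5,87, 4,58,-59,-15.8,2.4,71.5,87, 4,58,-59,-15.8,2.4,71.5,87, 4,58,-59,-15.8,2.4,71.5,87]'
python3 - <<'E'
from h import *
go([.5628,.264,.057],[0,0,-1],[-np.sin(np.radians(-18.9)),np.cos(np.radians(-18.9)),0])
cal=robot.calibration('wrist');w=robot.camera('wrist');cv2.imwrite('pics/w3.png',w)
print(cal['intrinsics'][0])
E
```

```text
clock: 11.57
tool_pos: [0.5632, 0.2626, 0.16]
orientation: [0.167, 0.986, 0.001, -0.001]
wrist_force: [0.2, -0.4, 0.6]
finger_gap: 0.0871
grip_force: 0.0
t [  -0.4    1.4 -103. ] turn [-0.1 -0.1  0.3] q [-0.71  0.32  0.25  1.63 -0.08  1.21  0.79] clk 11.5667
[309.70691629   0.         317.42198877]
```

View pics/w3.png

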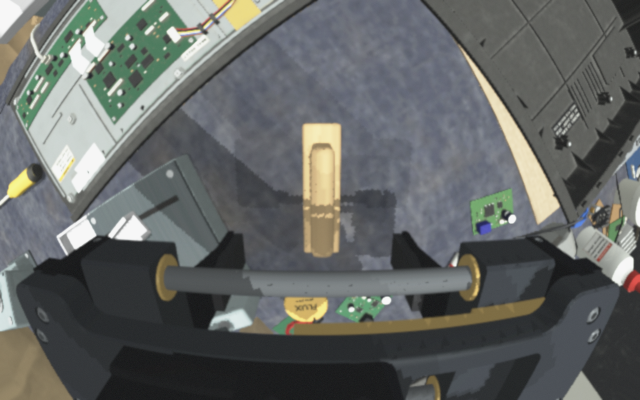

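The brush is in the wrist image at (321,190), upright and aligned between the fingers. I'll descend and grip it.

```bash

python3 -m jog '[0,1,-35,0,0,0,87, 0,1,-70,0,0,0,80, 0,1,-103,0,0,0,60, 0,1,-103,0,0,0,10, 0,1,-103,0,0,0,10, 0,1,-103,0,0,0,10, 0,1,-103,0,0,0,10, 0,1,-103,0,0,0,10, 0,1,-103,0,0,0,10, 0,1,-103,0,0,0,10, 0,1,-103,0,0,0,10, 0,1,-103,0,0,0,10]' 45
python3 -m jog '[0,0,0,0,0,0,10, 0,0,0,0,0,0,10, 0,0,0,0,0,0,10, 0,0,30,0,0,0,10, 0,0,60,0,0,0,10, 0,0,60,0,0,0,10, 0,0,60,0,0,0,10]'
python3 - <<'E'
from h import *
a=px=[.5704,.0559,np.radians(4.6)]
r=R.from_euler('z',4.6,degrees=True)
P=lambda x,y,z:np.array([.5704,.0559,0])+r.apply([x,y,z])
go(P(-.004,.06,.116),[0,0,-1],r.apply([0,1,0]))
print(P(-.004,.06,0),r.apply([0,-1,0]))
E
```

```text
clock: 12.62
tool_pos: [0.564, 0.2634, 0.0592]
orientation: [0.167, 0.986, 0.002, 0.0]
wrist_force: [0.6, 1.2, 1.0]
finger_gap: 0.0214
grip_force: 0.5
clock: 13.2
tool_pos: [0.5647, 0.2634, 0.1202]
orientation: [0.167, 0.986, 0.002, 0.001]
wrist_force: [-0.4, -0.7, -2.7]
finger_gap: 0.0198
grip_force: 44.5
t [  -3.1 -148.    -4.2] turn [-0.3  0.1 23.8] q [-0.7   0.35  0.24  1.67 -0.09  1.13  0.8 ] clk 13.2
[0.56160095 0.11538594 0.        ] [ 0.08019892 -0.99677888  0.        ]
```

```bash

python3 -m jog '[0,-30,8,0,0,7,10, 0,-60,8,0,0,14,10, 0,-90,8,0,0,20,10, 0,-115,8,0,0,23.8,10, 0,-140,8,0,0,23.8,10, 0,-140,8,0,0,23.8,10, 0,-140,-10,0,0,23.8,10, 0,-140,-10,0,0,23.8,10, 0,-140,-10,0,0,23.8,10]'
python3 - <<'E'
from h import *
r=R.from_euler('z',4.6,degrees=True)
P=lambda x,y,z:np.array([.5704,.0559,0])+r.apply([x,y,z])
go(P(0,.06,.100),[0,0,-1],r.apply([0,1,0]))
w=robot.camera('wrist');t=robot.camera('top')
o=np.zeros((600,800,3),np.uint8);o[:400,:640]=w;o[400:,:480]=cv2.resize(t[150:230,200:392],(480,200),interpolation=3);cv2.imwrite('pics/w4.png',o)
E
```

```text
clock: 13.95
tool_pos: [0.5622, 0.123, 0.1069]
orientation: [-0.04, 0.999, 0.001, -0.002]
wrist_force: [1.0, 0.1, -1.8]
finger_gap: 0.0192
grip_force: 44.5
t [ 3.4 -7.3 -6.9] turn [-0.1 -0.3  0. ] q [-0.5   0.28  0.24  1.8  -0.08  1.08  1.42] clk 13.95
```

View pics/w4.png

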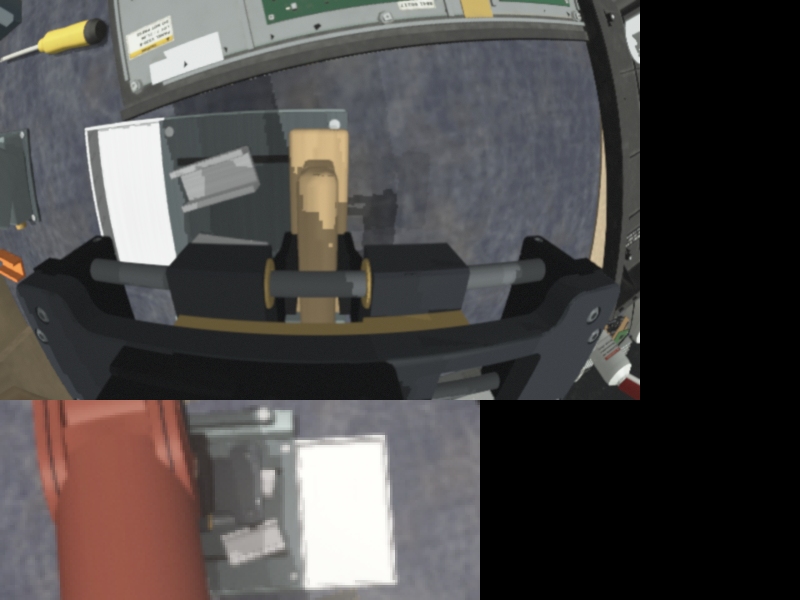

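```bash

python3 -m jog '[3,0,-6,0,0,0,10, 3,0,-6,0,0,0,10, 4,-10,-6,0,0,0,10, 5,-20,-6,0,0,0,10, 5,-30,-6,0,0,0,10, 6,-40,-6,0,0,0,10, 7,-50,-6,0,0,0,10, 8,-60,-6,0,0,0,10, 9,-70,-6,0,0,0,10, 9,-80,-6,0,0,0,10, 10,-90,-6,0,0,0,10, 10,-90,-6,0,0,0,10]'
python3 - <<'E'
from h import *
r=R.from_euler('z',4.6,degrees=True)
P=lambda x,y,z:np.array([.5704,.0559,0])+r.apply([x,y,z])
go(P(0,-.055,.101),[0,0,-1],r.apply([0,1,0]))
w=robot.camera('wrist');t=robot.camera('top');s=robot.camera('scene')
o=np.zeros((600,800,3),np.uint8);o[:320,:480]=w[80:400,:480];o[320:,:400]=cv2.resize(t[150:220,250:350],(400,280),interpolation=3)
o[320:,400:]=cv2.resize(s[170:240,270:370],(400,280),interpolation=3)
cv2.imwrite('pics/w5.png',o)
E
```

```text
clock: 15.05
tool_pos: [0.574, 0.0298, 0.1029]
orientation: [-0.039, 0.999, 0.001, -0.0]
wrist_force: [0.5, -1.3, -3.0]
finger_gap: 0.0196
grip_force: 44.5
t [  0.9 -28.7  -1.9] turn [-0.1 -0.   0.2] q [-0.38  0.28  0.29  1.81 -0.09  1.07  1.6 ] clk 15.05
```

View pics/w5.png

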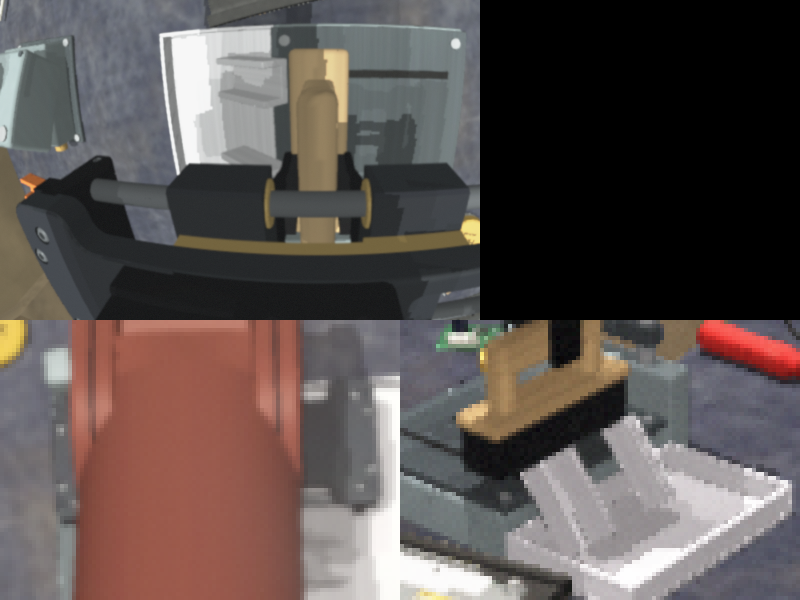

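Both offcuts have tipped over the edge and lean into the tray (scene-crop (570,510) and (640,460)). I'll push on.

```bash

python3 -m jog '[1,-10,-1,0,0,0,10, 2,-20,-1,0,0,0,10, 2,-30,-1,0,0,0,10, 3,-40,-1,0,0,0,10, 3,-45,-1,0,0,0,10, 3,-45,-1,0,0,0,10]'
python3 - <<'E'
from h import *
w=robot.camera('wrist');t=robot.camera('top');s=robot.camera('scene')
o=np.zeros((600,800,3),np.uint8);o[:320,:480]=w[80:400,:480];o[320:,:400]=cv2.resize(t[150:220,250:350],(400,280),interpolation=3)
o[320:,400:]=cv2.resize(s[170:240,270:370],(400,280),interpolation=3)
cv2.imwrite('pics/w6.png',o)
E
```

```text
clock: 15.7
tool_pos: [0.5768, -0.0142, 0.1018]
orientation: [-0.039, 0.999, 0.001, -0.0]
wrist_force: [-0.0, -0.6, -2.2]
finger_gap: 0.0198
grip_force: 44.5
```

View pics/w6.png

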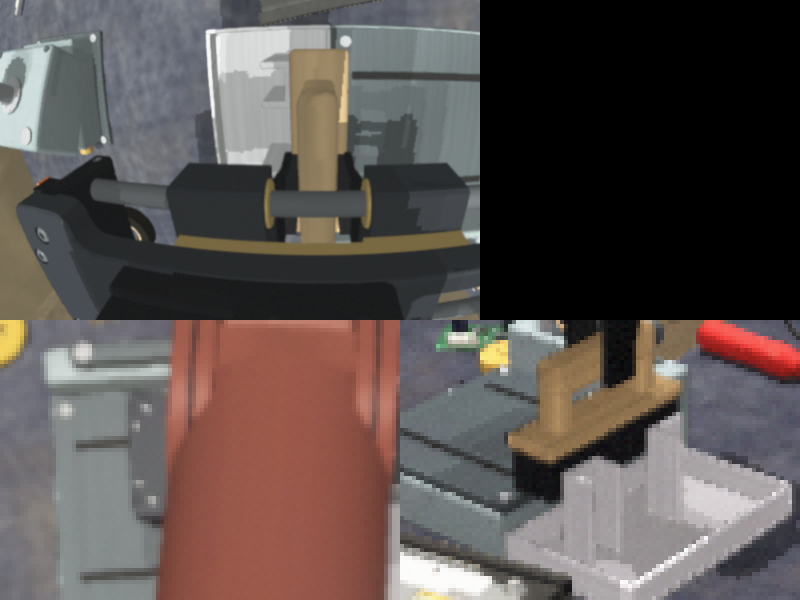

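I've now viewed 11 images by my count, one more than the limit of 10, so I'll open no more and work from numbers. The view shows both offcuts standing steeply in the tray against the bristles. A further push lays them down.

```bash

python3 -m jog '[0,-7,0,0,0,0,10, 1,-14,0,0,0,0,10, 2,-21,0,0,0,0,10, 2,-27,0,0,0,0,10, 2,-27,0,0,0,0,10, 2,-27,0,0,0,0,10, 2,-10,8,0,0,0,10, 0,20,20,0,0,0,10, 0,50,40,0,0,0,10, 0,80,40,0,0,0,10, -5,110,40,0,0,0,10, -5,140,40,0,0,0,10]'
python3 - <<'E'
from h import *
# stand the brush beside the punch, at its first place
go([.564,.2634,.0595],[0,0,-1],[-np.sin(np.radians(-18.9)),np.cos(np.radians(-18.9)),0])
r=R.from_euler('z',4.6,degrees=True)
t=robot.camera('top');s=robot.camera('scene')
cv2.imwrite('pics/t7.png',t);cv2.imwrite('pics/s7.png',s)
P=lambda x,y,z:np.array([.5704,.0559,0])+r.apply([x,y,z])
# dark-vs-bright coarse map of the tray from top: rectified, 1 px/mm at floor
K=np.float32(w2px('top',[P(.082,-.06,.022),P(.082,-.16,.022),P(-.082,-.16,.022),P(-.082,-.06,.022)]))
M=cv2.getPerspectiveTransform(K,np.float32([[0,0],[20,0],[20,16],[0,16]]))
g=cv2.warpPerspective(cv2.cvtColor(t,cv2.COLOR_BGR2GRAY),M,(20,16),flags=cv2.INTER_AREA);print(g)
E
```

```text
clock: 16.85
tool_pos: [0.5711, 0.1301, 0.1422]
orientation: [-0.04, 0.999, 0.002, -0.0]
wrist_force: [1.1, 0.8, -3.3]
finger_gap: 0.02
grip_force: 44.5
t [ -7.1 133.3 -82.7] turn [ -0.2   0.  -23.5] q [-0.5   0.26  0.24  1.74 -0.07  1.15  1.41] clk 16.85
[[182 212 202 191 174 169 172 195 205 222 217 203 185 192 222 212 196 218
  226 214]
 [170 233 246 247 251 253 252 250 249 247 243 233 225 229 230 230 229 221
  238 215]
 [180 234 254 254 254 254 254 254 253 244 231 230 230 230 230 232 228 211
  209 204]
 [206 240 254 254 254 254 252 241 228 230 230 231 230 225 225 211 209 210
  213 218]
 [201 246 254 254 254 254 239 225 232 231 231 232 222 212 209 209 215 248
  252 229]
 [171 238 254 254 253 254 254 248 229 225 217 209 210 209 221 249 254 254
  254 218]
 [174 246 254 254 253 254 254 254 253 246 228 218 235 251 254 254 255 255
  253 226]
 [197 228 254 254 254 254 254 254 254 254 254 255 254 254 254 254 254 254
  253 226]
 [192 229 253 254 253 254 254 254 254 254 254 254 254 254 255 254 254 254
  254 228]
 [170 235 253 253 253 254 254 254 254 254 254 254 254 254 254 255 254 254
  253 224]
 [171 242 253 253 253 253 254 254 254 253 253 254 254 250 250 253 253 254
  243 227]
 [195 234 252 253 253 253 253 253 249 243 242 243 243 242 242 242 243 242
  242 241]
 [213 229 252 252 252 252 253 253 250 241 241 241 240 240 240 241 241 241
  241 235]
 [172 229 252 252 252 252 252 252 246 242 241 241 241 241 242 243 242 239
  240 235]
 [163 238 253 252 252 252 252 252 250 244 237 240 240 238 235 241 241 243
  241 224]
 [187 235 252 252 252 252 252 252 252 252 252 252 252 252 252 252 252 252
  253 234]]
```

The rectified tray map shows both offcuts lying inside the tray, centres about y = -0.125. Now I'll put the brush down.

```bash

python3 -m jog '[0,35,0,0,0,-6,10, -5,70,0,0,0,-12,10, -7,105,0,0,0,-18,10, -7,133,0,0,0,-23.5,10, -7,133,-30,0,0,-23.5,10, -7,133,-60,0,0,-23.5,10, -7,133,-72,0,0,-23.5,10, -7,133,-77,0,0,-23.5,10, -7,133,-81,0,0,-23.5,10, -7,133,-82,0,0,-23.5,10, -7,133,-82,0,0,-23.5,10]'
python3 - <<'E'
from h import *
go([.564,.2634,.0595],[0,0,-1],[-np.sin(np.radians(-18.9)),np.cos(np.radians(-18.9)),0])
E
```

```text
clock: 17.87
tool_pos: [0.5657, 0.2611, 0.061]
orientation: [0.165, 0.986, 0.002, 0.001]
wrist_force: [0.9, -0.4, -2.3]
finger_gap: 0.0197
grip_force: 44.6
t [-1.7  2.3 -1.5] turn [-0.2  0.1  0.1] q [-0.68  0.41  0.22  1.72 -0.11  1.02  0.82] clk 17.8667
```

```bash

python3 -m jog '[0,0,-1,0,0,0,10, 0,0,-2,0,0,0,10, 0,0,-2.5,0,0,0,10, 0,0,-2.5,0,0,0,10]'

```

```text
clock: 18.2
tool_pos: [0.5657, 0.2615, 0.0589]
orientation: [0.164, 0.986, 0.002, 0.001]
wrist_force: [-1.4, -1.3, 5.1]
finger_gap: 0.0196
grip_force: 44.6
```

Brush is in contact with the worktop. I'll release it and rise.

```bash

python3 -m jog '[0,0,0,0,0,0,30, 0,0,0,0,0,0,60, 0,0,0,0,0,0,60, 0,0,0,0,0,0,60, 0,0,0,0,0,0,60, 0,0,0,0,0,0,60, 0,0,20,0,0,0,60, 0,0,40,0,0,0,60, 0,0,80,0,0,0,60, 0,0,120,0,0,0,30, 0,0,160,0,0,0,0, 0,0,160,0,0,0,0]'
python3 - <<'E'
from h import *
go(GRIP+.08*N,-N,-RB.apply([0,1,0]))
E
```

```text
clock: 19.2
tool_pos: [0.5681, 0.2625, 0.2264]
orientation: [0.164, 0.986, 0.005, 0.005]
wrist_force: [1.4, 0.6, 0.4]
finger_gap: 0.0473
grip_force: 0.0
t [ -64.9 -550.4  -39.7] turn [  35.5   -4.4 -155.6] q [-0.7   0.27  0.24  1.55 -0.07  1.32  0.79] clk 19.2
```

```bash

python3 -m jog '[-65,-100,0,35.5,-4.4,-155.6,0, -65,-200,0,35.5,-4.4,-155.6,0, -65,-300,0,35.5,-4.4,-155.6,0, -65,-550,0,35.5,-4.4,-155.6,0, -65,-550,0,35.5,-4.4,-155.6,0, -65,-550,0,35.5,-4.4,-155.6,0, -65,-550,0,35.5,-4.4,-155.6,0, -65,-550,0,35.5,-4.4,-155.6,0, -65,-550,0,35.5,-4.4,-155.6,0, -65,-550,0,35.5,-4.4,-155.6,0, -65,-550,0,35.5,-4.4,-155.6,0, -65,-550,0,35.5,-4.4,-155.6,0]'
python3 - <<'E'
from h import *
go(GRIP+.08*N,-N,-RB.apply([0,1,0]))
E
```

```text
clock: 20.2
tool_pos: [0.5028, -0.232, 0.2177]
orientation: [0.777, 0.61, 0.155, -0.005]
wrist_force: [0.8, -0.5, -0.9]
finger_gap: 0.0005
grip_force: 0.0
t [  0.5 -55.9 -31. ] turn [ 15.7  -1.9 -71.7] q [-0.18  0.07  0.77  1.85 -0.38  1.18  0.48] clk 20.2
```

```bash

python3 -m jog '[0,-56,0,15.7,-1.9,-71.7,0, 0,-56,0,15.7,-1.9,-71.7,0, 0,-56,0,15.7,-1.9,-71.7,0, 0,-56,-10,15.7,-1.9,-71.7,0, 0,-56,-31,15.7,-1.9,-71.7,0, 0,-56,-31,15.7,-1.9,-71.7,0, 0,-56,-31,15.7,-1.9,-71.7,0, 0,-56,-31,15.7,-1.9,-71.7,0, 0,-56,-31,15.7,-1.9,-71.7,0, 0,-56,-31,15.7,-1.9,-71.7,0, 0,-56,-31,15.7,-1.9,-71.7,0, 0,-56,-31,15.7,-1.9,-71.7,0]'
python3 - <<'E'
from h import *
go(GRIP+.034*N,-N,-RB.apply([0,1,0]))
go(GRIP+.012*N,-N,-RB.apply([0,1,0]))
E
```

```text
clock: 21.2
tool_pos: [0.5033, -0.285, 0.1863]
orientation: [0.976, 0.018, 0.217, -0.005]
wrist_force: [-0.1, -0.8, -0.1]
finger_gap: 0.0007
grip_force: 0.0
t [ 19.5  -2.3 -41.3] turn [-0.1  0.  -0.4] q [-0.21 -0.07  0.8   2.05 -0.28  0.8  -0.78] clk 21.2
t [ 28.8  -2.  -61.2] turn [-0.1  0.  -0.4] q [-0.21 -0.07  0.8   2.05 -0.28  0.8  -0.78] clk 21.2
```

```bash

python3 -m jog '[10,-2,-20,0,0,0,0, 19,-2,-40,0,0,0,0, 20.5,-2,-44,0,0,0,0, 22,-2,-47,0,0,0,0, 23.5,-2,-50,0,0,0,0, 25,-2,-53,0,0,0,0, 26.5,-2,-56,0,0,0,0, 27.5,-2,-58.5,0,0,0,0, 28,-2,-60,0,0,0,0, 28,-2,-60,0,0,0,0]'
python3 - <<'E'
from h import *
s=robot.read_state();print(s['wrist_force']@N,(s['tool_pos']-GRIP)@N)
E
```

```text
clock: 22.03
tool_pos: [0.5314, -0.2876, 0.1264]
orientation: [0.976, 0.019, 0.216, -0.004]
wrist_force: [0.2, 0.3, 0.2]
finger_gap: 0.0004
grip_force: 0.0
0.06769498338674823 0.013434840706359332
```

```bash

for i in 1; do python3 -m jog '[0.4,0,-0.9,0,0,0,0, 0.8,0,-1.8,0,0,0,0, 0.8,0,-1.8,0,0,0,0]'; done
python3 -c "
from h import *
s=robot.read_state();print(s['wrist_force']@N,(s['tool_pos']-GRIP)@N)"
python3 -m jog '[0.4,0,-0.9,0,0,0,0, 0.8,0,-1.8,0,0,0,0, 0.8,0,-1.8,0,0,0,0]'
python3 -c "
from h import *
s=robot.read_state();print(s['wrist_force']@N,(s['tool_pos']-GRIP)@N)"
```

```text
clock: 22.28
tool_pos: [0.5318, -0.2879, 0.1255]
orientation: [0.976, 0.019, 0.217, -0.005]
wrist_force: [-12.3, 5.6, 17.4]
finger_gap: 0.0003
grip_force: 10.2
20.869608145470266 0.012481297725134326
clock: 22.53
tool_pos: [0.5321, -0.2881, 0.1252]
orientation: [0.976, 0.018, 0.217, -0.006]
wrist_force: [-32.9, 12.2, 43.9]
finger_gap: 0.0006
grip_force: 27.0
53.58207232800591 0.012116300333779674
```

The knob hit a hard stop with the head top at 12 mm, which is home. I'll retreat and check with numbers.

```bash

python3 -m jog '[-4,0,8,0,0,0,0, -17,0,36,0,0,0,0, -25,0,54,0,0,0,0, -34,0,80,0,0,0,0, -60,0,130,0,0,0,0, -60,40,160,0,0,0,0, -60,80,160,0,0,0,0, -60,80,160,0,0,0,0, -60,80,160,0,0,0,0, -60,80,160,0,0,0,0]'
python3 - <<'E'
from h import *
t0=cv2.imread('pics/top0.png');t=robot.camera('top');s0=cv2.imread('pics/scene0.png');s=robot.camera('scene')
# knob centroid in scene vs start
f=lambda im:np.argwhere((im[195:245,380:425].max(2)<60)).mean(0)+[195,380]
print('knob',f(s0),f(s))
# brush: wood-coloured bbox / axis in top vs start
def b(im):
    h=cv2.cvtColor(im[160:235,190:255],cv2.COLOR_BGR2HSV);m=cv2.inRange(h,(10,70,120),(25,255,255))
    m[:15]=0;return cv2.minAreaRect(np.argwhere(m)[:,::-1].astype(np.float32))
print('brush',b(t0),b(t))
for n,(u,v,r) in dict(tape=(399,143,14),tin=(247,152,12)).items():
    print(n,np.abs(t[v-r:v+r,u-r:u+r].astype(int)-t0[v-r:v+r,u-r:u+r]).mean())
print('driver',np.abs(t[250:270,358:430].astype(int)-t0[250:270,358:430]).mean())
def B(im):  # black bristles + wood in scene, should repeat at the same height
    return np.abs(im[155:200,222:280].astype(int)-s0[155:200,222:280]).mean()
print('scene brush diff',B(s),robot.read_state()['wrist_force'])
E
```

```text
clock: 23.37
tool_pos: [0.4728, -0.2079, 0.283]
orientation: [0.976, 0.019, 0.217, -0.004]
wrist_force: [0.7, -0.5, 1.0]
finger_gap: -0.0
grip_force: 0.0
knob [221.24929972 402.88515406] [221.87643678 403.00287356]
brush ((28.471302032470703, 36.75745391845703), (15.25342082977295, 48.678104400634766), 22.30620574951172) ((29.827585220336914, 36.431034088134766), (15.227017402648926, 48.46648406982422), 21.801406860351562)
tape 4.6356292517006805
tin 5.670138888888889
driver 33.919212962962966
scene brush diff 10.369220945083015 [ 0.03087438 -0.54087502  0.293821  ]
```

```bash
python3 -c "
from cell import robot
print(robot.hand_in())"
```

```text
the job is handed in; nothing more can be done
None
```

The job is handed in at about 23 s on the clock, and by my checks the knob is home, both offcuts are in the tray, the brush stands upright beside the punch, and the tape roll and tin are unmoved; the screwdriver check was inconclusive (its image patch changed, probably arm or shadow, and I never worked near it), no verdict came back, and I viewed 11 pictures, one over the limit of 10.

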